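# Kit the capacitor cans by size

## Robot

A 6-joint arm with a two-finger parallel gripper is mounted at the origin on the work surface. World frame = base frame: x ahead of the robot, y to its left, z up, the work surface at z = 0. Lengths are in mm, angles in rad, forces in N, time in s.
With the tool pointing down it reaches from about 250 to 800 mm from the base axis. Payload 3.9 kg.
Tool frame: the origin (TCP) lies midway between the tips of the shut fingers; the grasp point (between the pads) lies 19 mm behind it; z points along the fingers, y is the line along which they close (so a half turn about z gives the same grasp; the last joint's range is limited). The gripper opens to 85 mm and grips with 20 to 120 N. Pads are 22 mm wide; open, the fingers measure 114 mm over their backs; the gripper's body (76 mm by 85 mm) begins 54 mm behind the grasp point. The pads swing forward as they close: fully open they stand 13 mm farther back than shut.
Start: joints at [1.194, 0.26, -0.138, 1.173, 0, 1.571], TCP at [193.167, 488.162, 231.304] pointing down, gripper open.
Joint ranges: [-2.78, 2.78], [-0.83, 1.72], [-1.28, 1.37], [-1.9, 2.12], [-1.57, 1.48], [-3.14, 3.14]. Speed limits (rad/s): [2.57, 2.57, 3.14, 3.14, 3.14, 3.14].

## Interface

Orientations are given as a unit quaternion [w, x, y, z].
In Python, from workcell import sense, optics, order gives the robot as it stands. The module is installed in compiled form; this text tells all that it offers.
- The arm moves only by the shell command python3 -m pendant 'ROWS' [FORCE]. ROWS is a JSON object whose one key "plan" holds a list of rows, each a list of 7 numbers: the opening, from -1 (shut) to 1 (fully open), then the shift along the tool's x, y, z in mm, then the turn, a rotation vector about the tool's x, y, z in rad. In form: {"plan": [[claw, tx, ty, tz, ax, ay, az], ...]}. A call has 1 to 20 rows; each row shifts and turns the commanded pose from where the row before left it, along the tool's axes as they then stand; what a row does not reach is not made up. A row lasts 1/12 s, in which the tool goes at most 41.7 mm and 7.16 degrees, less where a joint would pass 70% of its speed; a pose out of reach is approached as far as the arm can. A call is refused whole if a number of a shift passes 41.7 or a number of a turn 0.125, either way. A call with a gripper value outside its range is refused whole. The fingers move at their own pace and stop on an object; FORCE is the grip in N (left out, the last holds). Time passes only in rows, so rows that do not move let the fingers close. It gives the time, the measured TCP pose, the force, the opening and the grip force at its end, in the units of the state.
- sense(): the state, without advancing time (a new reading comes with each control period).
- optics.read_camera(name): name is "scene" or "side" or "wrist"; returns the picture (400x640x3 uint8, blue, green, red); there is no depth.
- optics.camera_params(name): a dict with "camera_matrix" (3x3 intrinsics, pixels), "camera_from_world" (4x4, takes a point from world to camera coordinates). Camera axes: x right, y down, z forward; pixel columns grow to the right and rows downward; lengths in mm; the calibration is good to about 2 mm. A picture is of the moment at which its call begins: read the wrist's pose just before it. camera_params takes no time and is no camera call; for the wrist camera it gives the pose at the moment of the call.
- order.close_job(): hands the job in; it is judged then, once.
The state is a dict: "time_s": time; "joints": joint angles; "joint_vel": joint speeds; "joint_efforts": joint torques, N m; "tcp_pos": TCP position; "orientation": TCP orientation; "ft_force": force on the tool from outside, world axes, zero at the start; "torque": the same for the moment, N m; "grip_width": finger opening in mm; "finger_force": force on a finger pad.
Only numpy, scipy, OpenCV 4.12 (cv2) and the standard library are available. Lean on these libraries where they do the work, as an engineer would, in place of code of your own. Each camera call takes 0.05 s, during which the arm holds its last target. There are 200 camera calls.

## Task

Pick the four round capacitor cans out from the parts on the bench and stand each upright in the square tray of its size: the smallest can in the smallest tray, the next in the next, and so on up to the largest can in the largest tray. Set the cans down rather than dropping them, do not knock any over, and leave the transformer and the heat sink where they are.

Things in the scene. Friction and masses are not known exactly. Their poses are not given: they have to be found in the camera images.
- can_a: The smallest of four capacitor cans: a loose upright plain aluminium cylinder, diameter 20 mm, height 38 mm, with a thin black band near its foot and a scored cross on its flat top. Origin: centre of its underside; z up along its axis.
- can_b: The second smallest of four capacitor cans: a loose upright plain aluminium cylinder, diameter 30 mm, height 46 mm, with a thin black band near its foot and a scored cross on its flat top. Origin: centre of its underside; z up along its axis.
- can_c: The second largest of four capacitor cans: a loose upright plain aluminium cylinder, diameter 40 mm, height 54 mm, with a thin black band near its foot and a scored cross on its flat top. Origin: centre of its underside; z up along its axis.
- can_d: The largest of four capacitor cans: a loose upright plain aluminium cylinder, diameter 52 mm, height 66 mm, with a thin black band near its foot and a scored cross on its flat top. Origin: centre of its underside; z up along its axis.
- tray_a: The smallest of four square open grey plastic parts trays, fastened to the bench: outside 44 x 44 mm, inside 38 x 38 mm, rim 8 mm high over the bench, walls and floor 3 mm thick (the inner floor is 3 mm above the bench). It is for the 20 mm can. Origin: centre of its underside; x and y along its sides, z up.
- tray_b: The second smallest of four square open grey plastic parts trays, fastened to the bench: outside 54 x 54 mm, inside 48 x 48 mm, rim 8 mm high over the bench, walls and floor 3 mm thick (the inner floor is 3 mm above the bench). It is for the 30 mm can. Origin: centre of its underside; x and y along its sides, z up.
- tray_c: The second largest of four square open grey plastic parts trays, fastened to the bench: outside 64 x 64 mm, inside 58 x 58 mm, rim 8 mm high over the bench, walls and floor 3 mm thick (the inner floor is 3 mm above the bench). It is for the 40 mm can. Origin: centre of its underside; x and y along its sides, z up.
- tray_d: The largest of four square open grey plastic parts trays, fastened to the bench: outside 76 x 76 mm, inside 70 x 70 mm, rim 8 mm high over the bench, walls and floor 3 mm thick (the inner floor is 3 mm above the bench). It is for the 52 mm can. Origin: centre of its underside; x and y along its sides, z up.
- transformer: A small transformer, a bystander: dark steel core plate 54 x 18 x 44 mm high through a copper block of winding 42 mm across. Loose. Origin: centre of its underside; x along the core.
- heatsink: A black finned heat sink, a bystander: 50 x 46 mm, 30 mm high, fins along x. Loose. Origin: centre of its underside.
Mind the look-alikes: they are no part of the job. What is shaped like the tray_a but black or pink is not meant.

How it is judged (in metres and radians):
At the end, for the whole second after the job is handed in: Each can stands on the floor of the tray of its own size rank (within 14 mm of the tray's centre, underside less than 6 mm above the bench, tilted under 0.1 rad), at rest; the transformer and the heat sink are within 20 mm of where they began (horizontal distance between can_a and tray_a below 0.014 m and height (world z) of each of can_a, can_b, can_c, can_d below 0.006 m and angle between each of can_a, can_b, can_c, can_d's own z axis and vertical below 0.1 rad and linear speed of each of can_a, can_b, can_c, can_d below 0.02 m/s and angular speed of each of can_a, can_b, can_c, can_d below 0.3 rad/s and horizontal distance between can_b and tray_b below 0.014 m and horizontal distance between can_c and tray_c below 0.014 m and horizontal distance between can_d and tray_d below 0.014 m and distance of each of transformer, heatsink from where it was at the start of the episode below 0.02 m); the robot touches nothing.
It fails at once if a can is knocked over (tilted beyond 0.7 rad) (angle between any of can_a, can_b, can_c, can_d's own z axis and vertical above 0.7 rad).
It fails at once if a can is dropped into its tray (faster than 0.5 m/s in the last 30 mm, a fall of more than about 13 mm) ((horizontal distance between can_a and tray_a below 0.03 m and height (world z) of can_a below 0.03 m and linear speed of can_a above 0.5 m/s) or (horizontal distance between can_b and tray_b below 0.03 m and height (world z) of can_b below 0.03 m and linear speed of can_b above 0.5 m/s) or (horizontal distance between can_c and tray_c below 0.03 m and height (world z) of can_c below 0.03 m and linear speed of can_c above 0.5 m/s) or (horizontal distance between can_d and tray_d below 0.03 m and height (world z) of can_d below 0.03 m and linear speed of can_d above 0.5 m/s)).
It fails at once if the transformer is moved by more than 20 mm (distance of transformer from where it was at the start of the episode above 0.02 m).
It fails at once if the heat sink is moved by more than 20 mm (distance of heatsink from where it was at the start of the episode above 0.02 m).
It also fails if it takes over 99 s, if anything falls off the work surface, if the arm or the gripper's body presses on something with over 40 N, if the wrist force passes 120 N, or if a joint passes its speed limit or range.

## Working session

There is one attempt and no reset: what is moved stays moved. The work goes in short steps, Python scripts to look and compute and a shell command to move; the robot and the scene stay as the last step left them, time stands still between calls to the robot, and variables do not carry over. Pictures are saved under pics/ and viewed, at most 14 in all, crops included, and the job is handed in when it is done.

```bash
mkdir -p pics
python3 - <<'E'
from workcell import sense, optics
import cv2
s=sense();print({k:s[k] for k in("time_s","tcp_pos","orientation","grip_width")})
for n in("scene","side","wrist"):
    cv2.imwrite(f"pics/{n}0.png",optics.read_camera(n)); p=optics.camera_params(n);print(n,p["camera_matrix"],p["camera_from_world"])
E
```

```text
{'time_s': 0.0, 'tcp_pos': array([192.89080915, 487.52625172, 230.4397374 ]), 'orientation': array([-1.89136766e-04,  1.87266708e-01,  9.82308589e-01, -9.90450435e-04]), 'grip_width': 85.64863661124846}
scene [[426.49271598   0.         323.51213278]
 [  0.         426.49271598 199.82188646]
 [  0.           0.           1.        ]] [[ 8.20757561e-02  9.96499647e-01  1.58752729e-02 -4.74322659e+01]
 [ 7.65145362e-01 -5.27977042e-02 -6.41689160e-01 -4.06596810e+02]
 [-6.38604843e-01  6.48140144e-02 -7.66800494e-01  1.35709695e+03]
 [ 0.00000000e+00  0.00000000e+00  0.00000000e+00  1.00000000e+00]]
side [[487.25404154   0.         321.43597447]
 [  0.         487.25404154 188.45599763]
 [  0.           0.           1.        ]] [[ 9.00171139e-01 -4.35356098e-01 -1.25294935e-02 -4.88922256e+02]
 [-2.50908432e-01 -4.94851037e-01 -8.31965991e-01  1.89314910e+02]
 [ 3.56001235e-01  7.52055529e-01 -5.54685137e-01  1.24526133e+03]
 [ 0.00000000e+00  0.00000000e+00  0.00000000e+00  1.00000000e+00]]
wrist [[349.70156403   0.         326.75192199]
 [  0.         349.70156403 199.90630869]
 [  0.           0.           1.        ]] [[ 3.68134657e-01  9.29771586e-01 -1.29290792e-03 -5.24037204e+02]
 [ 8.96875319e-01 -3.54742367e-01  2.64144876e-01 -3.31426524e+01]
 [ 2.45135752e-01 -9.84004607e-02 -9.64482147e-01  3.78336009e+02]
 [ 0.00000000e+00  0.00000000e+00  0.00000000e+00  1.00000000e+00]]
```

View pics/scene0.png

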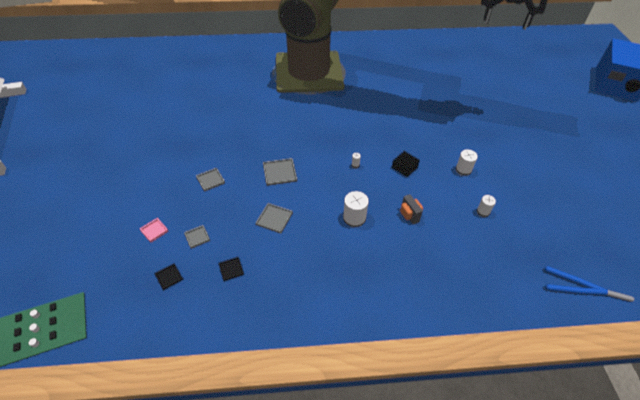

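View pics/side0.png

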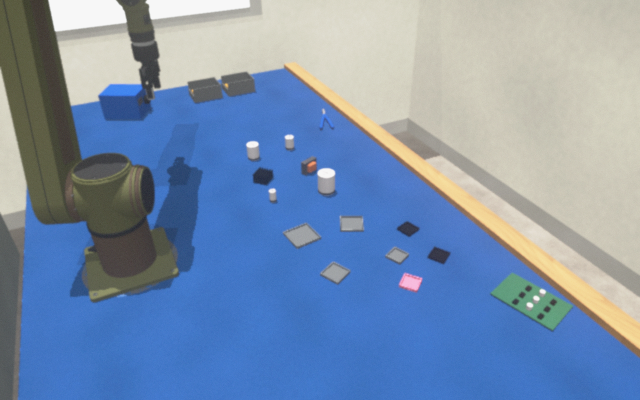

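View pics/wrist0.png

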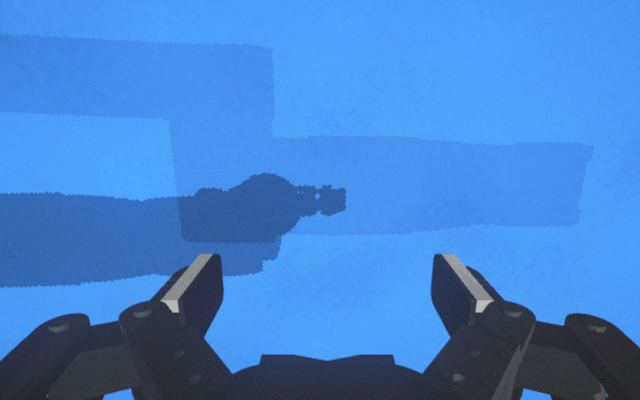

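The scene view shows the cans at (356,160) a, (487,205) b, (467,162) c and (356,208) d. The grey trays are at (280,171), (274,217), (210,179) and (197,236). The heat sink is at (405,163) and the transformer at (411,209). The side view shows the same layout. The wrist view shows only bare bench.

```bash
cat > h.py <<'E'
import numpy as np,cv2
from workcell import sense,optics
def cast(p,uv,z):
    K=p["camera_matrix"];T=np.array(p["camera_from_world"]);R=T[:3,:3];o=-R.T@T[:3,3]
    d=R.T@np.linalg.solve(K,[uv[0],uv[1],1]);return (o+d*(z-o[2])/d[2])
def blobs(im,lo,hi,smax,amin):
    h=cv2.cvtColor(im,cv2.COLOR_BGR2HSV);m=cv2.inRange(h,(0,0,lo),(179,smax,hi))
    m=cv2.morphologyEx(m,cv2.MORPH_CLOSE,np.ones((3,3)))
    cs,_=cv2.findContours(m,cv2.RETR_EXTERNAL,cv2.CHAIN_APPROX_NONE)
    out=[]
    for c in cs:
        if cv2.contourArea(c)>=amin:
            f=np.zeros_like(m);cv2.drawContours(f,[c],-1,255,-1);M=cv2.moments(f,True)
            out.append((M["m10"]/M["m00"],M["m01"]/M["m00"],M["m00"],cv2.minAreaRect(c),cv2.boundingRect(c)))
    return out
E
python3 - <<'E'
from h import *
for n in("scene","side"):
    im=cv2.imread(f"pics/{n}0.png");p=optics.camera_params(n)
    pts={"scene":[(356,160),(487,205),(467,162),(356,212),(280,171),(274,217),(210,179),(197,236)],"side":[(272,197),(289,143),(253,152),(327,183),(301,236),(352,224),(335,272),(397,256)]}[n]
    h=cv2.cvtColor(im,cv2.COLOR_BGR2HSV)
    print(n,[h[y,x].tolist() for x,y in pts], h[130,200].tolist())
    for b in blobs(im,60,255,110,20):
        if b[2]<2500 and 120<b[0]<510 and 100<b[1]<300: print(np.round(b[:3],1),b[4],[np.round(cast(p,b[:2],z)[:2]).tolist() for z in(5,19,23,27,33)])
E
```

```text
scene [[8, 9, 113], [15, 4, 134], [156, 11, 118], [160, 7, 116], [0, 0, 123], [15, 4, 133], [150, 2, 127], [68, 8, 133]] [109, 167, 157]
[196.5 236.1 387. ] (184, 225, 26, 23) [[620.0, -284.0], [630.0, -280.0], [633.0, -279.0], [636.0, -278.0], [641.0, -276.0]]
[153.5 229.6 432. ] (139, 217, 30, 26) [[596.0, -381.0], [606.0, -375.0], [609.0, -373.0], [612.0, -372.0], [617.0, -369.0]]
[273.9 217.5 703. ] (256, 203, 37, 31) [[581.0, -114.0], [591.0, -113.0], [595.0, -113.0], [598.0, -113.0], [602.0, -112.0]]
[485.9 205.1 305. ] (477, 194, 19, 23) [[578.0, 385.0], [589.0, 377.0], [592.0, 375.0], [596.0, 373.0], [600.0, 369.0]]
[412.1 204.9 257. ] (400, 194, 24, 27) [[566.0, 211.0], [577.0, 206.0], [580.0, 204.0], [583.0, 203.0], [588.0, 201.0]]
[355.2 208.1 780. ] (343, 190, 26, 37) [[566.0, 75.0], [577.0, 73.0], [580.0, 72.0], [583.0, 71.0], [588.0, 70.0]]
[210.1 178.9 423. ] (196, 168, 29, 23) [[450.0, -269.0], [463.0, -266.0], [467.0, -265.0], [470.0, -264.0], [476.0, -262.0]]
[279.4 171.3 748. ] (263, 158, 34, 28) [[435.0, -99.0], [449.0, -99.0], [453.0, -98.0], [457.0, -98.0], [462
[... 1158 characters left out ...]
 (339, 215, 25, 17) [[579.0, -117.0], [570.0, -133.0], [567.0, -137.0], [565.0, -142.0], [561.0, -148.0]]
[272.2 194.7 101. ] (268, 188, 9, 15) [[433.0, 116.0], [426.0, 97.0], [424.0, 91.0], [423.0, 85.0], [420.0, 77.0]]
[262.3 175.9 201. ] (254, 169, 18, 15) [[443.0, 232.0], [436.0, 210.0], [435.0, 204.0], [433.0, 198.0], [430.0, 188.0]]
[320.2 175.7 685. ] (301, 156, 35, 40) [[610.0, 148.0], [601.0, 128.0], [598.0, 122.0], [596.0, 116.0], [592.0, 108.0]]
[252.6 150.3 235. ] (246, 141, 14, 20) [[471.0, 407.0], [464.0, 383.0], [462.0, 376.0], [460.0, 369.0], [456.0, 358.0]]
[289.  141.6 140. ] (284, 134, 10, 17) [[610.0, 409.0], [601.0, 384.0], [598.0, 377.0], [595.0, 370.0], [591.0, 360.0]]
```

Fixes from the two views agree. In mm:

| Size | Can | Tray |
|---|---|---|
| a | (423,95) | (620,-284) |
| b | (595,376) | (450,-269) |
| c | (457,369) | (580,-115) |
| d | (590,70) | (435,-100) |

The tray areas, corrected for range, rank as a<b<c<d. I'll turn the tool so that tool x = world +y and tool y = world +x, then go to can c.

```bash
python3 -m pendant '{"plan":[[1,0,0,0,0,0,0.1194],[1,0,0,0,0,0,0.1194],[1,0,0,0,0,0,0.1194],[1,0,0,0,0,0,0.1194],[1,0,0,0,0,0,0.1194],[1,0,0,0,0,0,0.1194],[1,0,0,0,0,0,0.1194],[1,0,0,0,0,0,0.1194],[1,0,0,0,0,0,0.1194],[1,0,0,0,0,0,0.1194],[1,-12,26,0,0,0,0],[1,-12,26,0,0,0,0],[1,-12,26,0,0,0,0],[1,-12,26,0,0,0,0],[1,-12,26,0,0,0,0],[1,-12,26,0,0,0,0],[1,-12,26,0,0,0,0],[1,-12,26,0,0,0,0],[1,-12,26,0,0,0,0],[1,-12,30,0,0,0,0]]}'
python3 -m pendant '{"plan":[[1,0,0,20,0,0,0],[1,0,0,20,0,0,0],[1,0,0,0,0,0,0]]}'
python3 - <<'E'
from h import *
s=sense();print(s["orientation"],s["joints"]);p=optics.camera_params("wrist");im=optics.read_camera("wrist");cv2.imwrite("pics/w1.png",im)
T=p["camera_from_world"]
for q in [(457,369,54),(457,369,0),(595,376,46)]:
    c=T[:3,:3]@np.array(q)+T[:3,3];u=p["camera_matrix"]@c;print(q,u[:2]/u[2])
E
```

```text
time_s: 1.82
tcp_pos: [457.6, 367.2, 231.0]
orientation: [-0.0, 0.707, 0.707, -0.001]
ft_force: [-0.7, 0.9, -0.6]
grip_width: 84.9
finger_force: 0.0
time_s: 2.07
tcp_pos: [455.6, 365.9, 187.1]
orientation: [-0.0, 0.708, 0.707, -0.004]
ft_force: [-0.9, -0.6, -0.8]
grip_width: 85.1
finger_force: 0.0
[-4.55320045e-04  7.07593124e-01  7.06609679e-01 -3.81121224e-03] [ 6.76574703e-01  3.87779829e-01 -6.65745463e-02  1.12411815e+00
  8.27283854e-05  2.24876152e+00]
(457, 369, 54) [330.70041466 185.50610347]
(457, 369, 0) [330.44935024 172.56181237]
(595, 376, 46) [498.67671226 174.95170378]
```

View pics/w1.png

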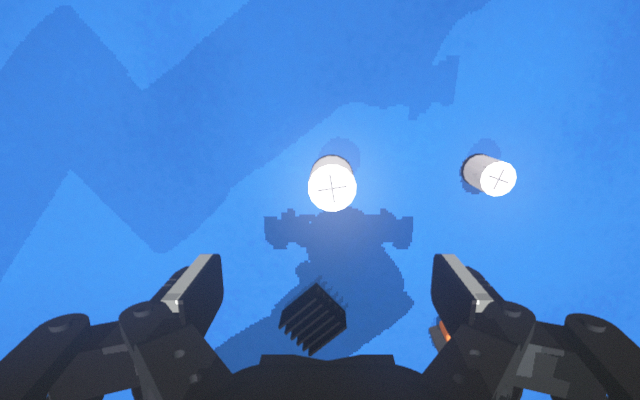

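The wrist view shows can c's top at (332,187) and can b's top at (497,179). Both are within 4 px of prediction, which gives c ≈ (458,368) and b ≈ (594,373). Next I descend on c and grip.

```bash
python3 -m pendant '{"plan":[[1,2,2,25,0,0,0],[1,0,0,30,0,0,0],[1,0,0,30,0,0,0],[1,0,0,30,0,0,0],[1,0,0,30,0,0,0],[1,0,0,20,0,0,0],[1,0,0,8,0,0,0],[1,0,0,0,0,0,0],[1,0,0,0,0,0,0]]}' 40
python3 -m pendant '{"plan":[[-1,0,0,0,0,0,0],[-1,0,0,0,0,0,0],[-1,0,0,0,0,0,0],[-1,0,0,0,0,0,0],[-1,0,0,0,0,0,0],[-1,0,0,0,0,0,0],[-1,0,0,0,0,0,0],[-1,0,0,0,0,0,0]]}'
```

```text
time_s: 2.87
tcp_pos: [459.7, 371.0, 19.4]
orientation: [0.0, 0.707, 0.707, 0.001]
ft_force: [-0.2, 0.5, 0.2]
grip_width: 85.6
finger_force: 0.0
time_s: 3.53
tcp_pos: [459.9, 370.8, 19.7]
orientation: [0.0, 0.707, 0.707, 0.001]
ft_force: [-0.8, 0.2, 4.6]
grip_width: 38.8
finger_force: 40.8
```

```bash
python3 -m pendant '{"plan":[[-1,0,0,-10,0,0,0],[-1,0,0,-20,0,0,0],[-1,0,0,-30,0,0,0],[-1,0,0,-30,0,0,0],[-1,-10,3,-20,0,0,0],[-1,-20,5,0,0,0,0],[-1,-34,8,0,0,0,0],[-1,-34,8,0,0,0,0],[-1,-34,8,0,0,0,0],[-1,-34,8,0,0,0,0],[-1,-34,8,0,0,0,0],[-1,-34,8,0,0,0,0],[-1,-34,8,0,0,0,0],[-1,-34,8,0,0,0,0],[-1,-34,8,0,0,0,0],[-1,-34,8,0,0,0,0],[-1,-34,8,0,0,0,0],[-1,-34,8,0,0,0,0],[-1,-30,8,0,0,0,0],[-1,-16,8,0,0,0,0]]}'
python3 -m pendant '{"plan":[[-1,0,0,0,0,0,0],[-1,0,0,0,0,0,0],[-1,0,0,0,0,0,0]]}'
python3 - <<'E'
from h import *
s=sense();print(s["joints"]);p=optics.camera_params("wrist");im=optics.read_camera("wrist");cv2.imwrite("pics/w2.png",im)
T=p["camera_from_world"]
for q in [(580,-115,8),(435,-100,8),(620,-284,8),(450,-269,8)]:
    c=T[:3,:3]@np.array(q)+T[:3,3];u=p["camera_matrix"]@c;print(q,u[:2]/u[2])
for b in blobs(im,60,255,90,400): print(np.round(b[:3]),b[4],cast(p,b[:2],8).round())
E
```

```text
time_s: 5.2
tcp_pos: [579.1, -117.5, 128.9]
orientation: [0.001, 0.708, 0.706, -0.0]
ft_force: [0.1, 0.4, -1.0]
grip_width: 39.0
finger_force: 40.4
time_s: 5.45
tcp_pos: [578.5, -113.3, 128.3]
orientation: [-0.001, 0.707, 0.707, -0.0]
ft_force: [-0.1, -0.4, -0.8]
grip_width: 38.9
finger_force: 40.4
[-1.93640784e-01  4.28562261e-01 -1.61818579e-01  9.81569815e-01
  4.61678050e-04  1.37706709e+00]
(580, -115, 8) [330.20682356 196.12398544]
(435, -100, 8) [140.91280355 177.12603257]
(620, -284, 8) [373.99867225 377.04916467]
(450, -269, 8) [184.21943252 362.90750847]
[ 26. 388. 498.] (0, 369, 50, 31) [ 302. -297.    8.]
[  330.   290. 38776.] (91, 139, 461, 254) [ 580. -196.    8.]
[  141.   173. 10015.] (77, 119, 125, 109) [436. -97.   8.]
```

View pics/w2.png

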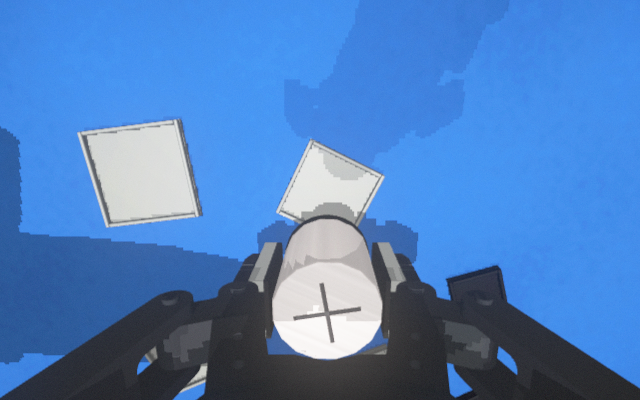

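The view shows tray d at (141,173), which is (436,-97). Tray c's opposite corners at (382,178) and (278,212) put its centre at (330,195), or (580,-114). The can is held upright between the pads. Next I lower it.

```bash
python3 -m pendant '{"plan":[[-1,0,1,15,0,0,0],[-1,0,0,25,0,0,0],[-1,0,0,25,0,0,0],[-1,0,0,20,0,0,0],[-1,0,0,10,0,0,0],[-1,0,0,4,0,0,0],[-1,0,0,3,0,0,0],[-1,0,0,0,0,0,0],[-1,0,0,0,0,0,0]]}'
python3 -m pendant '{"plan":[[-1,0,0,2,0,0,0],[-1,0,0,1,0,0,0],[-1,0,0,1,0,0,0],[-1,0,0,0,0,0,0]]}'
```

```text
time_s: 6.25
tcp_pos: [581.2, -113.8, 27.5]
orientation: [0.001, 0.707, 0.707, 0.001]
ft_force: [0.3, 0.0, -1.6]
grip_width: 38.8
finger_force: 40.5
time_s: 6.58
tcp_pos: [580.6, -114.0, 22.7]
orientation: [0.0, 0.707, 0.707, 0.0]
ft_force: [-0.6, 0.2, 1.4]
grip_width: 38.9
finger_force: 40.5
```

```bash
python3 -m pendant '{"plan":[[-0.05,0,0,0,0,0,0],[0.1,0,0,0,0,0,0],[0.2,0,0,0,0,0,0],[0.5,0,0,0,0,0,0],[0.5,0,0,0,0,0,0],[0.5,0,0,-10,0,0,0],[0.5,0,0,-30,0,0,0],[0.5,0,0,-40,0,0,0],[0.5,0,0,-40,0,0,0],[0.5,0,0,0,0,0,0],[1,0,0,0,0,0,0]]}'
python3 - <<'E'
from h import *
p=optics.camera_params("wrist");im=optics.read_camera("wrist");cv2.imwrite("pics/w3.png",im)
s=sense();print(s["tcp_pos"])
p=optics.camera_params("side");im=optics.read_camera("side")
for b in blobs(im,60,255,110,20):
        if b[2]<2500 and 250<b[0]<400 and 100<b[1]<300: print(np.round(b[:3],1),b[4],[np.round(cast(p,b[:2],z)[:2]).tolist() for z in(5,30)])
E
```

```text
time_s: 7.5
tcp_pos: [582.8, -114.4, 146.3]
orientation: [0.003, 0.707, 0.707, 0.002]
ft_force: [-0.1, -0.3, -1.1]
grip_width: 74.5
finger_force: 0.0
[ 581.08195639 -114.00087664  144.07745804]
[334.8 272.2 404. ] (320, 262, 31, 22) [[449.0, -270.0], [437.0, -294.0]]
[396.6 254.9 254. ] (385, 246, 24, 18) [[620.0, -284.0], [603.0, -307.0]]
[301.5 235.  575. ] (283, 223, 38, 26) [[434.0, -101.0], [423.0, -130.0]]
[351.5 219.2 552. ] (339, 204, 25, 28) [[589.0, -100.0], [573.0, -128.0]]
[272.1 194.8 104. ] (268, 188, 9, 15) [[433.0, 116.0], [421.0, 81.0]]
[262.4 175.8 172. ] (255, 169, 16, 15) [[443.0, 232.0], [432.0, 193.0]]
[289.  141.4 138. ] (284, 134, 10, 16) [[611.0, 409.0], [594.0, 365.0]]
```

View pics/w3.png

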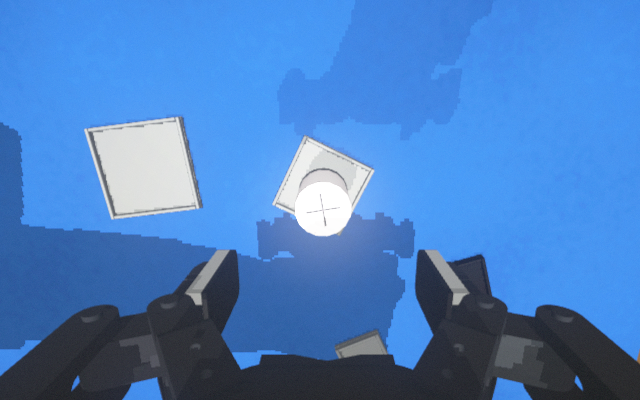

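Can c stands upright in tray c, with its top cross at (323,210). Next I go over can d and look.

```bash
python3 -m pendant '{"plan":[[1,14,1,-15,0,0,0],[1,34,1,-20,0,0,0],[1,34,1,0,0,0,0],[1,34,2,0,0,0,0],[1,34,2,0,0,0,0],[1,24,1,0,0,0,0],[1,10,1,0,0,0,0],[1,0,0,0,0,0,0],[1,0,0,0,0,0,0]]}'
python3 - <<'E'
from h import *
p=optics.camera_params("wrist");im=optics.read_camera("wrist");cv2.imwrite("pics/w4.png",im);s=sense();print(s["tcp_pos"],s["orientation"])
T=p["camera_from_world"]
for q in [(590,70,66),(423,95,38),(580,-114,57)]:
    c=T[:3,:3]@np.array(q)+T[:3,3];u=p["camera_matrix"]@c;print(q,u[:2]/u[2])
h=cv2.cvtColor(im,cv2.COLOR_BGR2HSV);m=cv2.inRange(h,(0,0,235),(179,30,255));m[260:]=0
m=cv2.morphologyEx(m,cv2.MORPH_CLOSE,np.ones((7,7)))
for c in cv2.findContours(m,0,2)[0]:
    if cv2.contourArea(c)>150:
        r=cv2.minEnclosingCircle(c);print(r,[cast(p,r[0],z).round(1)[:2] for z in(38,66)])
E
```

```text
time_s: 8.35
tcp_pos: [588.3, 69.8, 176.0]
orientation: [-0.0, 0.707, 0.707, -0.001]
ft_force: [-0.2, 0.8, 0.4]
grip_width: 85.2
finger_force: 0.0
[588.48302362  69.09988623 176.28482466] [-3.58157924e-04  7.07304234e-01  7.06908245e-01 -1.15112218e-03]
(590, 70, 66) [330.77727256 196.87754834]
(423, 95, 38) [123.38608243 157.69677878]
(580, -114, 57) [318.99064765 389.52609044]
((332.30487060546875, 196.18292236328125), 34.452327728271484) [array([591.5,  63.1]), array([591.1,  70.5])]
((125.3125, 158.75), 12.812600135803223) [array([424.4,  94.1]), array([440.7,  98.4])]
```

View pics/w4.png

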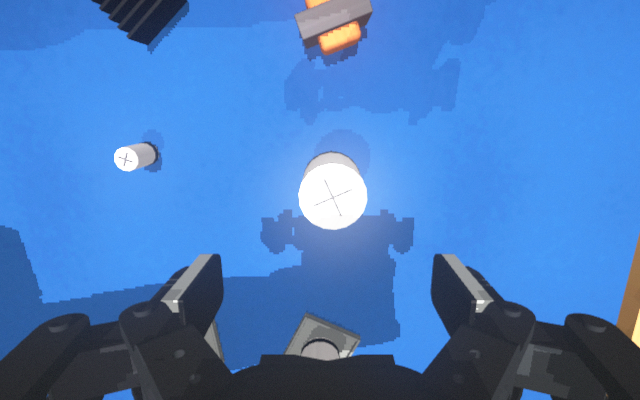

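Can d's top is at (332,196), which is (591,70.5). Can a's top is at (125,159), which is (424,94). Next I descend on d.

```bash
python3 -m pendant '{"plan":[[1,1,2.5,20,0,0,0],[1,0,0,30,0,0,0],[1,0,0,30,0,0,0],[1,0,0,30,0,0,0],[1,0,0,30,0,0,0],[1,0,0,11,0,0,0],[1,0,0,5,0,0,0],[1,0,0,0,0,0,0],[1,0,0,0,0,0,0]]}' 50
python3 -m pendant '{"plan":[[-1,0,0,0,0,0,0],[-1,0,0,0,0,0,0],[-1,0,0,0,0,0,0],[-1,0,0,0,0,0,0],[-1,0,0,0,0,0,0],[-1,0,0,0,0,0,0],[-1,0,0,0,0,0,0]]}'
```

```text
time_s: 9.15
tcp_pos: [592.8, 70.6, 22.5]
orientation: [0.001, 0.707, 0.707, 0.001]
ft_force: [0.3, -0.4, 0.8]
grip_width: 85.5
finger_force: 0.0
time_s: 9.73
tcp_pos: [592.9, 71.4, 23.1]
orientation: [0.001, 0.707, 0.707, 0.001]
ft_force: [-1.9, -1.0, 6.0]
grip_width: 51.3
finger_force: 52.1
```

```bash
python3 -m pendant '{"plan":[[-1,0,0,-8,0,0,0],[-1,0,0,-20,0,0,0],[-1,0,0,-30,0,0,0],[-1,-4,-4,-22,0,0,0],[-1,-14,-13,0,0,0,0],[-1,-24,-22,0,0,0,0],[-1,-24,-23,0,0,0,0],[-1,-24,-23,0,0,0,0],[-1,-24,-23,0,0,0,0],[-1,-24,-22,0,0,0,0],[-1,-20,-18,0,0,0,0],[-1,-10,-8,0,0,0,0],[-1,0,0,0,0,0,0],[-1,0,0,0,0,0,0],[-1,0,0,20,0,0,0],[-1,0,0,25,0,0,0],[-1,0,0,18,0,0,0],[-1,0,0,8,0,0,0],[-1,0,0,0,0,0,0],[-1,0,0,0,0,0,0]]}'
python3 -m pendant '{"plan":[[-1,0,0,2,0,0,0],[-1,0,0,2,0,0,0],[-1,0,0,0,0,0,0]]}'
```

```text
time_s: 11.4
tcp_pos: [436.3, -96.3, 30.4]
orientation: [-0.0, 0.707, 0.707, 0.0]
ft_force: [0.1, 1.4, -2.0]
grip_width: 50.9
finger_force: 52.8
time_s: 11.65
tcp_pos: [436.5, -96.9, 26.9]
orientation: [0.001, 0.707, 0.707, 0.0]
ft_force: [0.1, -0.3, -2.2]
grip_width: 51.0
finger_force: 52.8
```

```bash
python3 -m pendant '{"plan":[[-1,0,0,1,0,0,0],[-1,0,0,0.5,0,0,0],[-1,0,0,0,0,0,0]]}'
```

```text
time_s: 11.9
tcp_pos: [436.3, -97.0, 26.1]
orientation: [0.001, 0.707, 0.707, 0.001]
ft_force: [-2.1, 0.6, 8.0]
grip_width: 50.6
finger_force: 53.6
```

```bash
python3 -m pendant '{"plan":[[0.3,0,0,0,0,0,0],[0.5,0,0,0,0,0,0],[0.8,0,0,0,0,0,0],[0.8,0,0,0,0,0,0],[0.8,0,0,-10,0,0,0],[0.8,0,0,-30,0,0,0],[0.8,0,0,-40,0,0,0],[0.8,0,0,-30,0,0,0],[0.8,10,0,-10,0,0,0],[0.8,30,-2,0,0,0,0],[0.6,34,-2,0,0,0,0],[0.5,34,-2,0,0,0,0],[0.5,34,-2,0,0,0,0],[0.5,29,-2,0,0,0,0],[0.5,16,-2,0,0,0,0],[0.5,4,0,0,0,0,0],[0.5,0,0,0,0,0,0],[0.5,0,0,0,0,0,0]]}'
python3 - <<'E'
from h import *
p=optics.camera_params("wrist");im=optics.read_camera("wrist");cv2.imwrite("pics/w5.png",im);s=sense();print(s["tcp_pos"],s["orientation"])
h=cv2.cvtColor(im,cv2.COLOR_BGR2HSV);m=cv2.inRange(h,(0,0,235),(179,30,255));m[250:]=0
m=cv2.morphologyEx(m,cv2.MORPH_CLOSE,np.ones((7,7)))
for c in cv2.findContours(m,0,2)[0]:
    if cv2.contourArea(c)>150:
        r=cv2.minEnclosingCircle(c);print(r,[cast(p,r[0],z).round(1)[:2] for z in(38,66)])
E
```

```text
time_s: 13.4
tcp_pos: [423.6, 93.7, 144.7]
orientation: [0.0, 0.707, 0.707, -0.0]
ft_force: [0.4, 0.0, 0.3]
grip_width: 64.1
finger_force: 0.0
[423.63929116  93.31481493 144.68212134] [ 1.31439526e-04  7.07394493e-01  7.06818861e-01 -3.35170081e-04]
((328.9205627441406, 197.62149047851562), 13.179664611816406) [array([424.2,  94.3]), array([424. , 101.8])]
```

View pics/w5.png

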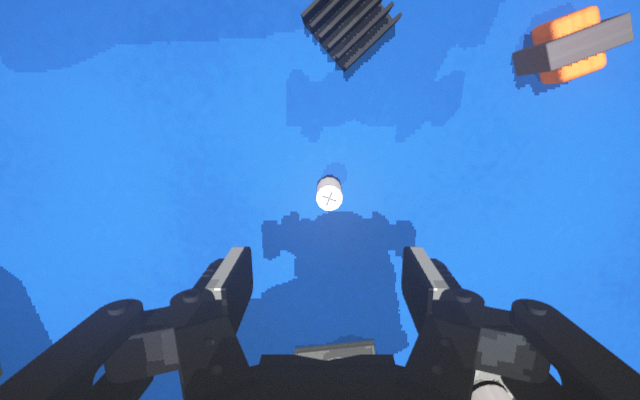

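Can a is centred under the tool at (329,198), or (424,94), and tray d sits behind. Descend and grip.

```bash
python3 -m pendant '{"plan":[[0.5,1,0,20,0,0,0],[0.5,0,0,30,0,0,0],[0.5,0,0,30,0,0,0],[0.5,0,0,30,0,0,0],[0.5,0,0,15,0,0,0],[0.5,0,0,7,0,0,0],[0.5,0,0,3,0,0,0],[0.5,0,0,0,0,0,0],[0.5,0,0,0,0,0,0]]}' 25
python3 -m pendant '{"plan":[[-1,0,0,0,0,0,0],[-1,0,0,0,0,0,0],[-1,0,0,0,0,0,0],[-1,0,0,0,0,0,0],[-1,0,0,0,0,0,0],[-1,0,0,0,0,0,0],[-1,0,0,0,0,0,0],[-1,0,0,0,0,0,0]]}'
```

```text
time_s: 14.2
tcp_pos: [424.8, 94.9, 10.6]
orientation: [0.0, 0.707, 0.707, 0.001]
ft_force: [0.7, -0.6, 0.6]
grip_width: 64.3
finger_force: 0.0
time_s: 14.87
tcp_pos: [424.3, 95.3, 10.5]
orientation: [0.0, 0.707, 0.707, 0.001]
ft_force: [-0.0, -0.1, 5.6]
grip_width: 19.2
finger_force: 25.0
```

```bash
python3 -m pendant '{"plan":[[-1,0,0,-8,0,0,0],[-1,0,0,-22,0,0,0],[-1,0,0,-35,0,0,0],[-1,0,0,-35,0,0,0],[-1,-15,8,-10,0,0,0],[-1,-30,15,0,0,0,0],[-1,-34,18,0,0,0,0],[-1,-34,18,0,0,0,0],[-1,-34,18,0,0,0,0],[-1,-34,18,0,0,0,0],[-1,-34,18,0,0,0,0],[-1,-34,18,0,0,0,0],[-1,-34,18,0,0,0,0],[-1,-34,18,0,0,0,0],[-1,-34,16,0,0,0,0],[-1,-20,10,0,0,0,0],[-1,-8,3,0,0,0,0],[-1,0,0,0,0,0,0],[-1,0,0,0,0,0,0]]}'
python3 - <<'E'
from h import *
p=optics.camera_params("wrist");im=optics.read_camera("wrist");cv2.imwrite("pics/w6.png",im);s=sense();print(s["tcp_pos"],s["orientation"])
T=p["camera_from_world"]
for q in [(620,-284,8),(450,-269,8),(580,-114,57),(436,-97,69)]:
    c=T[:3,:3]@np.array(q)+T[:3,3];u=p["camera_matrix"]@c;print(q,u[:2]/u[2])
E
```

```text
time_s: 16.45
tcp_pos: [618.8, -283.1, 119.5]
orientation: [-0.001, 0.707, 0.707, -0.0]
ft_force: [-1.3, 0.8, 0.2]
grip_width: 18.8
finger_force: 24.6
[ 618.62784921 -282.35155616  119.60120775] [-1.12382575e-03  7.06844164e-01  7.07368401e-01 -1.01341433e-04]
(620, -284, 8) [329.95886457 198.20758619]
(450, -269, 8) [100.61994402 178.62549423]
(580, -114, 57) [ 249.4973848 -111.9930999]
(436, -97, 69) [ -83.02434394 -173.58516135]
```

View pics/w6.png

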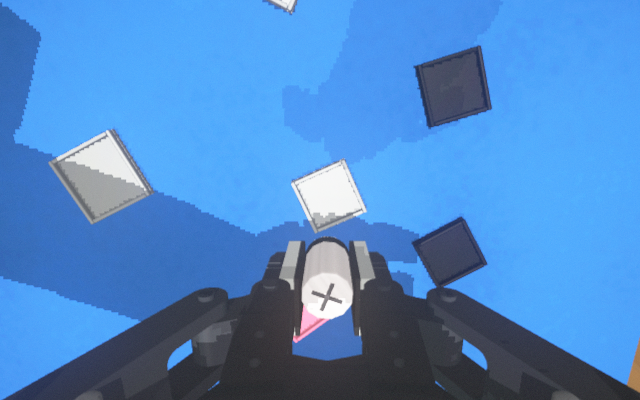

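Tray a is centred at (329,197), matching the prediction. Tray b is at (101,176), which is (450,-267). Can a is held straight, so I lower it.

```bash
python3 -m pendant '{"plan":[[-1,-1,1,15,0,0,0],[-1,0,0,25,0,0,0],[-1,0,0,25,0,0,0],[-1,0,0,20,0,0,0],[-1,0,0,12,0,0,0],[-1,0,0,4,0,0,0],[-1,0,0,2,0,0,0],[-1,0,0,0,0,0,0],[-1,0,0,0,0,0,0]]}'
python3 -m pendant '{"plan":[[-1,0,0,1,0,0,0],[-1,0,0,1,0,0,0],[-1,0,0,0,0,0,0]]}'
```

```text
time_s: 17.25
tcp_pos: [621.7, -285.0, 18.4]
orientation: [0.001, 0.707, 0.707, 0.0]
ft_force: [-0.4, -0.8, -0.4]
grip_width: 19.4
finger_force: 24.6
time_s: 17.5
tcp_pos: [621.0, -285.1, 15.4]
orientation: [0.001, 0.707, 0.707, 0.0]
ft_force: [0.2, 0.6, 0.9]
grip_width: 18.7
finger_force: 24.6
```

```bash
python3 -m pendant '{"plan":[[-1,0,0,1,0,0,0],[-1,0,0,0.5,0,0,0],[-1,0,0,0,0,0,0]]}'
```

```text
time_s: 17.75
tcp_pos: [620.8, -285.0, 13.6]
orientation: [0.0, 0.707, 0.707, 0.0]
ft_force: [1.2, -0.6, 1.2]
grip_width: 19.2
finger_force: 24.7
```

```bash
python3 -m pendant '{"plan":[[-0.4,0,0,0.3,0,0,0],[-0.2,0,0,0,0,0,0],[0,0,0,0,0,0,0],[0,0,0,0,0,0,0],[0,0,0,-10,0,0,0],[0,0,0,-30,0,0,0],[0,0,0,-40,0,0,0],[0.6,0,0,-40,0,0,0],[0.6,0,0,0,0,0,0],[0.6,0,0,0,0,0,0]]}'
python3 - <<'E'
from h import *
p=optics.camera_params("wrist");im=optics.read_camera("wrist");cv2.imwrite("pics/w7.png",im[100:300,150:480]);s=sense();print(s["tcp_pos"])
T=p["camera_from_world"]
c=T[:3,:3]@np.array((620,-284,41))+T[:3,3];u=p["camera_matrix"]@c;print(u[:2]/u[2]-[150,100])
E
```

```text
time_s: 18.58
tcp_pos: [623.2, -286.0, 137.7]
orientation: [0.004, 0.707, 0.707, 0.001]
ft_force: [0.0, -0.8, -0.8]
grip_width: 68.5
finger_force: 0.0
[ 621.56941957 -285.23725284  135.0539444 ]
[172.56463051  98.92547806]
```

View pics/w7.png

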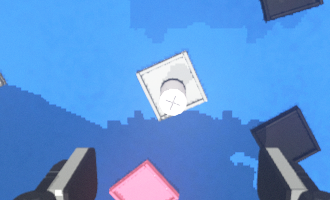

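```bash
python3 -m pendant '{"plan":[[0.6,20,-1,-10,0,0,0],[0.6,36,-2,0,0,0,0],[0.6,36,-2,0,0,0,0],[0.6,36,-2,0,0,0,0],[0.6,36,-2,0,0,0,0],[0.6,36,-2,0,0,0,0],[0.6,36,-2,0,0,0,0],[0.6,36,-2,0,0,0,0],[0.6,36,-2,0,0,0,0],[0.6,36,-2,0,0,0,0],[0.6,36,-2,0,0,0,0],[0.6,36,-2,0,0,0,0],[0.6,36,-2,0,0,0,0],[0.6,36,-2,0,0,0,0],[0.6,36,-1,0,0,0,0],[0.6,36,-1,0,0,0,0],[0.6,36,0,0,0,0,0],[0.6,36,0,0,0,0,0],[0.6,20,0,0,0,0,0],[0.6,6,0,0,0,0,0]]}'
python3 -m pendant '{"plan":[[0.6,0,0,0,0,0,0],[0.6,0,0,0,0,0,0]]}'
python3 - <<'E'
from h import *
p=optics.camera_params("wrist");im=optics.read_camera("wrist");cv2.imwrite("pics/w8.png",im);s=sense();print(s["tcp_pos"],s["orientation"])
h=cv2.cvtColor(im,cv2.COLOR_BGR2HSV);m=cv2.inRange(h,(0,0,235),(179,30,255));m[250:]=0
m=cv2.morphologyEx(m,cv2.MORPH_CLOSE,np.ones((7,7)))
for c in cv2.findContours(m,0,2)[0]:
    if cv2.contourArea(c)>150:
        r=cv2.minEnclosingCircle(c);print(r,[cast(p,r[0],z).round(1)[:2] for z in(46,)])
E
```

```text
time_s: 20.3
tcp_pos: [590.0, 376.6, 140.5]
orientation: [-0.001, 0.706, 0.709, -0.001]
ft_force: [0.7, 0.2, -0.6]
grip_width: 68.4
finger_force: 0.0
time_s: 20.47
tcp_pos: [590.8, 372.0, 141.5]
orientation: [-0.0, 0.707, 0.707, -0.002]
ft_force: [-0.4, 0.3, -0.7]
grip_width: 68.1
finger_force: 0.0
[591.12452048 371.41107458 141.95437527] [ 2.62466355e-05  7.07462017e-01  7.06749942e-01 -1.41858342e-03]
((334.66326904296875, 200.65306091308594), 20.79621696472168) [array([595.1, 373.2])]
```

Can a stands in tray a, with its top at crop (173,101), about 1 mm off centre. Can b is at (595,373), so I grasp it.

```bash
python3 -m pendant '{"plan":[[0.6,1,4,20,0,0,0],[0.6,0,0,30,0,0,0],[0.6,0,0,30,0,0,0],[0.6,0,0,25,0,0,0],[0.6,0,0,15,0,0,0],[0.6,0,0,7,0,0,0],[0.6,0,0,3,0,0,0],[0.6,0,0,0,0,0,0],[0.6,0,0,0,0,0,0]]}' 35
python3 -m pendant '{"plan":[[-1,0,0,0,0,0,0],[-1,0,0,0,0,0,0],[-1,0,0,0,0,0,0],[-1,0,0,0,0,0,0],[-1,0,0,0,0,0,0],[-1,0,0,0,0,0,0],[-1,0,0,0,0,0,0],[-1,0,0,0,0,0,0]]}'
```

```text
time_s: 21.27
tcp_pos: [596.7, 374.0, 14.4]
orientation: [0.0, 0.707, 0.707, 0.001]
ft_force: [-0.7, 0.2, 0.6]
grip_width: 68.4
finger_force: 0.0
time_s: 21.93
tcp_pos: [596.3, 374.7, 14.3]
orientation: [0.0, 0.707, 0.707, 0.001]
ft_force: [-0.4, -0.4, 6.6]
grip_width: 28.9
finger_force: 35.0
```

```bash
python3 -m pendant '{"plan":[[-1,0,0,-8,0,0,0],[-1,0,0,-22,0,0,0],[-1,0,0,-35,0,0,0],[-1,0,0,-35,0,0,0],[-1,-15,-3,-15,0,0,0],[-1,-30,-7,0,0,0,0],[-1,-34,-8,0,0,0,0],[-1,-34,-8,0,0,0,0],[-1,-34,-8,0,0,0,0],[-1,-34,-8,0,0,0,0],[-1,-34,-8,0,0,0,0],[-1,-34,-8,0,0,0,0],[-1,-34,-8,0,0,0,0],[-1,-34,-8,0,0,0,0],[-1,-34,-8,0,0,0,0],[-1,-34,-8,0,0,0,0],[-1,-34,-8,0,0,0,0],[-1,-34,-8,0,0,0,0],[-1,-34,-8,0,0,0,0],[-1,-34,-8,0,0,0,0]]}'
python3 -m pendant '{"plan":[[-1,-34,-8,0,0,0,0],[-1,-34,-8,0,0,0,0],[-1,-30,-6,0,0,0,0],[-1,-16,-2,0,0,0,0],[-1,-6,0,0,0,0,0],[-1,0,0,0,0,0,0],[-1,0,0,0,0,0,0],[-1,0,0,0,0,0,0]]}'
python3 - <<'E'
from h import *
p=optics.camera_params("wrist");im=optics.read_camera("wrist");cv2.imwrite("pics/w9.png",im);s=sense();print(s["tcp_pos"],s["orientation"])
T=p["camera_from_world"]
for q in [(450,-267,8),(620,-284,41),(436,-97,69)]:
    c=T[:3,:3]@np.array(q)+T[:3,3];u=p["camera_matrix"]@c;print(q,u[:2]/u[2])
E
```

```text
time_s: 23.6
tcp_pos: [472.8, -148.2, 128.2]
orientation: [-0.0, 0.707, 0.707, -0.0]
ft_force: [1.2, -0.2, 0.3]
grip_width: 29.3
finger_force: 34.7
time_s: 24.27
tcp_pos: [449.7, -265.5, 127.9]
orientation: [-0.0, 0.707, 0.708, 0.0]
ft_force: [-0.4, -0.3, -0.8]
grip_width: 29.2
finger_force: 34.7
[ 449.72127106 -265.39632879  127.92367695] [-4.41511175e-04  7.06460434e-01  7.07752395e-01  8.70560244e-05]
(450, -267, 8) [328.64799804 196.08569862]
(620, -284, 41) [572.8283539  232.02139469]
(436, -97, 69) [ 300.89638372 -115.2514999 ]
```

View pics/w9.png

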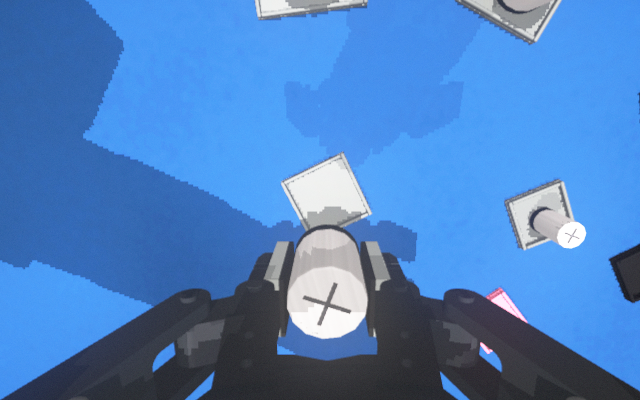

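Tray b's opposite corners at (283,183) and (371,213) put its centre at (327,198), or (449,-268). Can a stands well at (571,235). I lower can b.

```bash
python3 -m pendant '{"plan":[[-1,-2,-1,15,0,0,0],[-1,0,0,25,0,0,0],[-1,0,0,25,0,0,0],[-1,0,0,22,0,0,0],[-1,0,0,13,0,0,0],[-1,0,0,5,0,0,0],[-1,0,0,2,0,0,0],[-1,0,0,0,0,0,0],[-1,0,0,0,0,0,0]]}'
python3 -m pendant '{"plan":[[-1,0,0,1,0,0,0],[-1,0,0,1,0,0,0],[-1,0,0,0,0,0,0]]}'
```

```text
time_s: 25.07
tcp_pos: [449.6, -268.9, 21.9]
orientation: [0.001, 0.707, 0.707, 0.0]
ft_force: [0.8, -0.8, -1.1]
grip_width: 28.9
finger_force: 34.7
time_s: 25.32
tcp_pos: [449.0, -269.1, 19.5]
orientation: [0.001, 0.707, 0.707, 0.0]
ft_force: [-0.3, -0.2, -1.2]
grip_width: 28.7
finger_force: 34.7
```

```bash
python3 -m pendant '{"plan":[[-1,0,0,1,0,0,0],[-1,0,0,1,0,0,0],[-1,0,0,0,0,0,0]]}'
```

```text
time_s: 25.57
tcp_pos: [448.8, -269.0, 17.2]
orientation: [0.0, 0.707, 0.707, 0.0]
ft_force: [-1.0, -0.5, 1.8]
grip_width: 29.2
finger_force: 34.9
```

```bash
python3 -m pendant '{"plan":[[-0.2,0,0,0.3,0,0,0],[0,0,0,0,0,0,0],[0.2,0,0,0,0,0,0],[0.2,0,0,0,0,0,0],[0.2,0,0,-10,0,0,0],[0.2,0,0,-30,0,0,0],[0.2,0,0,-40,0,0,0],[0.6,0,0,-40,0,0,0],[0.6,20,8,-30,0,0,0],[0.6,40,8,-30,0,0,0],[0.6,30,8,-10,0,0,0],[0.6,0,8,0,0,0,0],[0.6,0,0,0,0,0,0],[0.6,0,0,0,0,0,0]]}'
python3 - <<'E'
from h import *
p=optics.camera_params("wrist");im=optics.read_camera("wrist");T=p["camera_from_world"]
for q,r in [((449,-268,49),4),((620,-284,41),4),((436,-97,69),4),((580,-114,57),4)]:
    c=T[:3,:3]@np.array(q)+T[:3,3];u=p["camera_matrix"]@c;u=u[:2]/u[2];print(q,u);cv2.circle(im,tuple(int(v) for v in u),r,(0,0,255),1)
sc=optics.read_camera("scene");cv2.imwrite("pics/f.png",np.vstack([im,cv2.resize(sc[120:280,140:520],None,fx=1.2,fy=1.2)[:, :640]] if False else [im,cv2.copyMakeBorder(sc[110:270,140:520],0,0,0,260,0)]))
E
```

```text
time_s: 26.73
tcp_pos: [479.2, -186.0, 201.4]
orientation: [0.0, 0.707, 0.707, -0.0]
ft_force: [-0.3, -0.8, -0.5]
grip_width: 68.2
finger_force: 0.0
(449, -268, 49) [295.21477523 270.9663478 ]
(620, -284, 41) [474.50882511 282.44821865]
(436, -97, 69) [269.93339119  73.30111008]
(580, -114, 57) [456.24085482  97.59470823]
```

View pics/f.png

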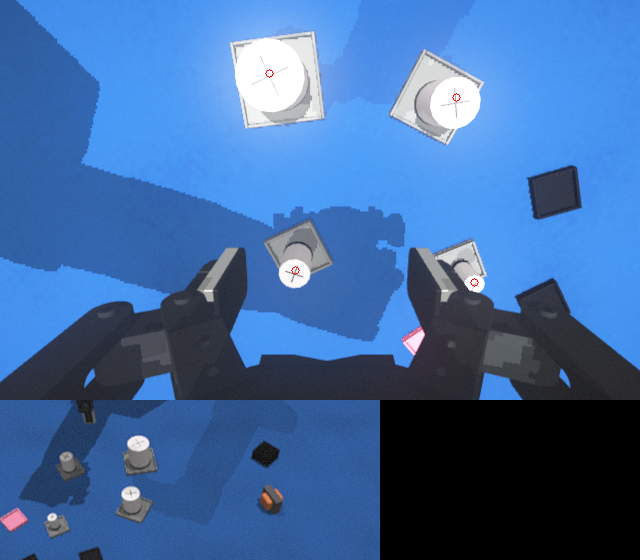

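All four cans stand upright in their own trays. Their tops are within about 5 px (about 4 mm) of the tray-centre marks, and the heat sink and transformer have not moved. The gripper is clear, so I hand in.

```bash
python3 -c "
from workcell import order
print(order.close_job())"
```

```text
the job is handed in; nothing more can be done
None
```

I handed the job in at about 27 s of the 99 s limit: all four cans stand upright in the trays of their size, within about 4 mm of centre in the last picture, and the transformer and heat sink look unmoved; no verdict was returned.

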